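Seat a bar blank in the corner of a sloping fixture

ROBOT

A 7-joint arm with a two-finger parallel gripper is mounted at the origin on the work surface. World frame = base frame: x ahead of the robot, y to its left, z up, the work surface at z = 0. Lengths are in m, angles in rad, forces in N, time in s.
With the tool pointing down it reaches from about 0.4 to 0.85 m from the base axis. Payload 10.4 kg.
Tool frame: the origin (TCP) lies between the finger pads; the fingertips stand 19 mm ahead of it and the grasp point (between the pads) is the TCP; x points along the fingers, y is the direction in which the jaws open and shut, and the axes are right-handed (so a half turn about x gives the same grasp; the last joint's range is limited). The gripper opens to 87 mm and grips with 3 to 60 N. Pads are 19 mm wide; open, the fingers measure 117 mm over their backs; the gripper's body (75 mm by 190 mm) begins 51 mm behind the grasp point.
Start: joints at [1.105, 0.332, -0.065, 1.46, 0.022, 1.35, -0.088], TCP at [0.268, -0.565, 0.242] pointing down, gripper open.
Joint ranges: [-2.6, 2.6], [-0.5, 2.12], [-1.47, 1.34], [0.16, 2.42], [-1.27, 4.41], [0.06, 2.06], [-2.6, 2.6]. Speed limits (rad/s): [2.22, 2.22, 2.79, 2.79, 3.14, 3.14, 3.14].

INTERFACE

Orientations are given as a unit quaternion [x, y, z, w].
In Python, from bench import r gives the robot as it stands.
- The arm moves only by the tool drive_tool, never from a script. Its argument "motion" is a list of rows, each a list of 4 numbers: the shift along the tool's x, y, z in cm, then the turn about the tool's x in units of 5 degrees (1.0 is 5 degrees). In form: [[tx, ty, tz, twist], ...]. A call has 1 to 20 rows; each row is the pose to reach, as a shift and turn from the pose commanded when the call began, along the tool's axes at that moment; what a row does not reach only later rows make up. A row lasts 1/12 s, in which the tool goes at most 41.7 mm and 7.16 degrees, less where a joint would pass 70% of its speed; a pose out of reach is approached as far as the arm can. A call with a gripper value outside its range is refused whole. "grip" is the closure in counts, from 0 (fully open) to 255 (shut), set as the call begins (left out, the last holds). The fingers move at their own pace and stop on an object; "force" is the grip in N (left out, the last holds). Time passes only in rows, so rows that repeat a pose let the fingers close. It gives the time, the measured TCP pose, the force and the opening at its end, in the units of the state.
- r.read_state(): the state, without advancing time (a new reading comes with each control period).
- r.camera(name): name is "scene" or "top"; returns the picture (480x640x3 uint8, red, green, blue); there is no depth.
- r.calibration(name): a dict with "fx", "fy", "cx", "cy" (pixels), "xyz" and "orientation" of the camera in the world. Camera axes: x right, y up, looking along -z (the intrinsics and any distortion apply to the point x, -y, -z); pixel columns grow to the right and rows downward; lengths in m; the calibration is good to about 2 mm. A picture is of the moment at which its call begins. calibration takes no time and is no camera call.
- r.close_job(): hands the job in, once; it reports no verdict.
The state is a dict: "time": time; "joint_positions": joint angles; "joint_vel": joint speeds; "joint_torque": joint torques, N m; "ee_pos": TCP position; "eef_rot": TCP orientation; "ft_force": force on the tool from outside, world axes, zero at the start; "torque": the same for the moment, N m; "width": finger opening in m.
Only numpy, scipy, OpenCV 4.12 (cv2) and the standard library are available. Lean on these libraries where they do the work, as an engineer would, in place of code of your own. Each camera call takes 0.05 s, during which the arm holds its last target.

TASK

Set the aluminium T-section blank gently, rib up and long side along the slope, near the top of the sloping steel plate and let go, so that it slides down by itself to the end stop. Then, with shut fingers, press it sideways home against the low side stop with a light steady push of about 6 N for half a second (never 15 N or more), so that it sits flat and fully home against both stops, and leave it there. Never bear down hard on the fixture, and leave the file, the bent bar and the tin where they are.

Things in the scene. Friction and masses are not known exactly. Their poses are not given: they have to be found in the camera images.
- blank: Loose bare aluminium bar, inverted-T section, about 0.25 kg: base 80 mm long (x) x 44 wide (y) x 16 high; on its middle a rib 80 long x 20 wide x 22 high (total height 38), to lift it by. Origin at the centre of the underside; x along the length, z up out of the rib. The ends are alike. Starts flat on the bench, rib up.
- plate: Slick sloping steel plate. Origin: locating corner, on its upper face where the stops' inner faces meet. z square to it, up; x uphill along the side stop (27 degrees); y gently uphill along the end stop (8 degrees). Spans x -14..194 mm, y -14..124 mm. Blank home: its origin at x 40, y 22, z 0, long side along x. Friction 0.3 to 0.4: let go, it slides to the end stop but may stick short of the side stop.
- end_stop: Steel strip across the low end of the plate, fixed: 14 mm thick, 124 long, 14 high above the plate, lower than the blank's base. Same origin and axes as the plate: its inner face is the plane x = 0, from y = 0 to 124.
- side_stop: Steel strip along the lower long side of the plate, fixed and rigid: 14 mm thick, 100 long, 14 high above the plate. Same origin and axes as the plate: its inner face is the plane y = 0, from x = 12 to 112.
- fixture: The whole fixture, screwed down: level dark steel base 220 x 160 x 12 mm that carries the plate and the two stops. Origin at the centre of the base's underside, z up, x towards the high end. The locating corner lies at x = -88, y = -58, z = 34 here; the plate's high corner is about 137 above the bench. Only the two stops stand up from the plate.
- file: Bystander, loose: flat file with wooden handle, 275 mm long along x, 24 high, origin near its middle, underside.
- bent_bar: Bystander, loose: dark steel bar 12 mm thick bent to a hook, about 95 x 72, origin at the centre of the bend, underside.
- tin: Bystander, loose: tin with lid, 90 mm across, 110 high, origin at the centre of its underside.
Mind the look-alikes: they are no part of the job. Of the things like the blank, leave any that is blue or orange; of the rest the smaller one is meant.

How it is judged:
By the outcome, as a careful person would: the job done as asked, in the order asked, and still so for the second after the job is handed in, with the robot touching nothing.
It also fails if it takes over 64 s, if anything falls off the work surface, if the arm or the gripper's body presses on something with over 40 N, if the wrist force passes 120 N, or if a joint passes its speed limit or range.

## Working session

There is one attempt and no reset: what is moved stays moved. The work goes in short steps, Python scripts to look and compute and a tool call to move; the robot and the scene stay as the last step left them, time stands still between calls to the robot, and variables do not carry over. Pictures are saved under pics/ and viewed, and the job is handed in when it is done.

Besides the shell and the picture viewer there is one more tool, called after ">>>" as name([rows], argument=value, ...), one row to a line, values as JSON. drive_tool: Moves the arm, as the interface text tells. Its arguments: {"type":"object","properties":{"motion":{"type":"array","items":{"type":"array","items":{"type":"number"}}},"grip":{"type":"number"},"force":{"type":"number"}},"required":["motion"]}

```bash
mkdir -p pics; ls; python3 - <<'E'
from bench import r
import cv2
s=r.read_state();print(s)
for n in("scene","top"):
    print(n,r.calibration(n))
    cv2.imwrite(f"pics/{n}0.png",r.camera(n)[:,:,::-1])
E
```

```text
pics
{'time': 0.0, 'joint_positions': array([ 1.10538795,  0.33283072, -0.06468144,  1.46093478,  0.02158573,
        1.3499029 , -0.08851821]), 'joint_vel': array([-0.00026237,  0.00125156,  0.00058121,  0.00097059,  0.00040043,
        0.00289945, -0.00062592]), 'joint_torque': array([ 4.58281211e-04, -6.23251104e+01,  2.50791782e-02, -3.89909470e+01,
       -6.12492976e-02,  3.96516651e-02,  1.36311942e-04]), 'ee_pos': array([ 0.26763536, -0.56440051,  0.24078269]), 'eef_rot': array([-0.6897207 , -0.1557457 ,  0.68997446, -0.15480273]), 'ft_force': array([0.14944286, 0.08932163, 0.38670236]), 'torque': array([ 0.02525815, -0.01911623,  0.01653758]), 'width': 0.08685764190058097}
scene {'fx': 524.2138624617418, 'fy': 524.2138624617418, 'cx': 324.57257492362146, 'cy': 237.80324794730225, 'xyz': array([0.94300498, 0.3505492 , 0.7551926 ]), 'orientation': array([0.14800363, 0.24551193, 0.82079485, 0.49407958])}
top {'fx': 600.1519723841451, 'fy': 600.1519723841451, 'cx': 311.5979966845668, 'cy': 242.0712619500058, 'xyz': array([0.33858926, 0.11633146, 1.03436091]), 'orientation': array([ 0.06458004, -0.07142596, -0.70139919,  0.70623433])}
```

View pics/scene0.png

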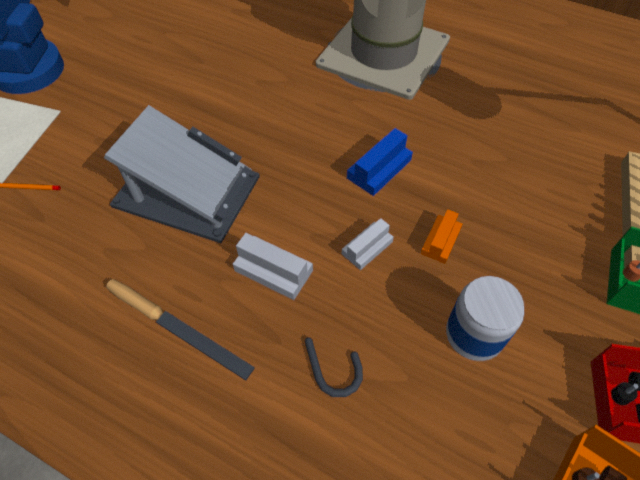

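View pics/top0.png

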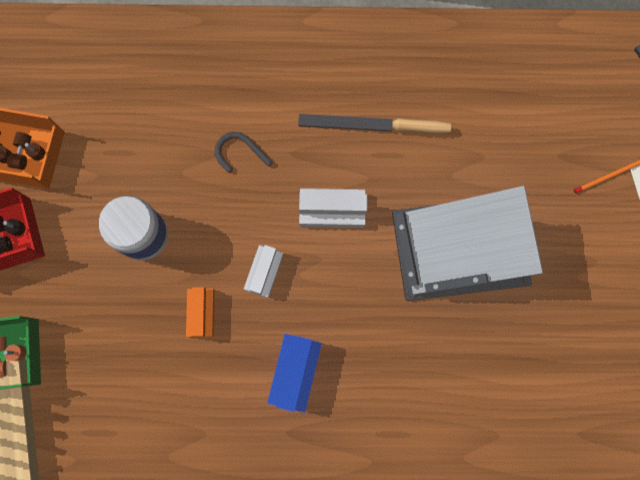

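```bash
python3 - <<'E'
import cv2
t=cv2.imread("pics/top0.png");s=cv2.imread("pics/scene0.png")
def crop(im,x,y,w,h,k,n):
    cv2.imwrite(f"pics/{n}.png",cv2.resize(im[y:y+h,x:x+w],None,fx=k,fy=k,interpolation=cv2.INTER_CUBIC))
crop(t,230,230,70,80,7,"t_blank");crop(s,330,205,80,70,7,"s_blank")
crop(t,380,175,180,135,4,"t_fix");crop(s,95,95,180,150,4,"s_fix")
E
```

```text
(no output)
```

View pics/t_blank.png

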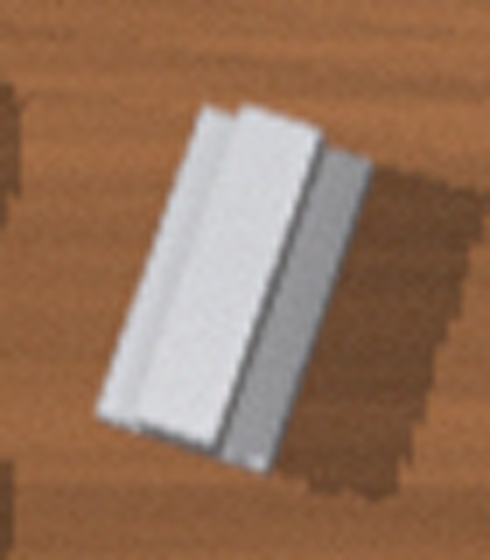

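View pics/s_blank.png

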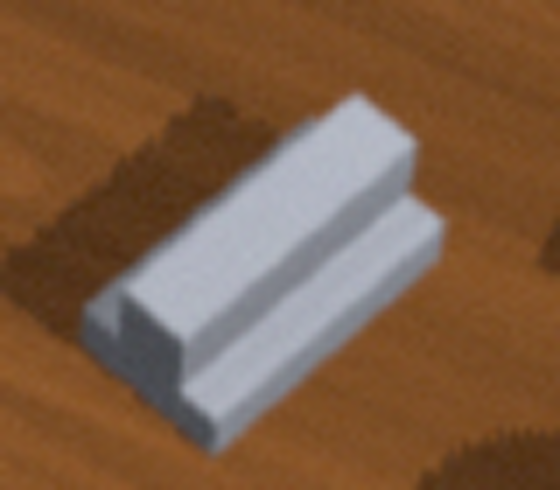

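View pics/t_fix.png

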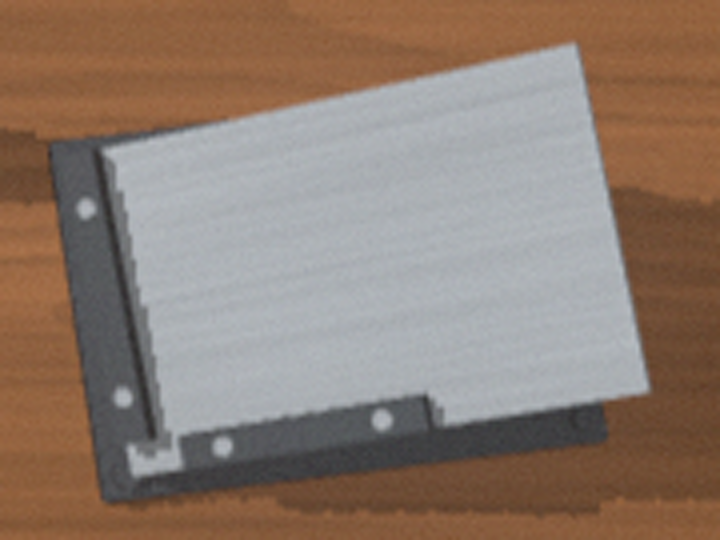

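View pics/s_fix.png

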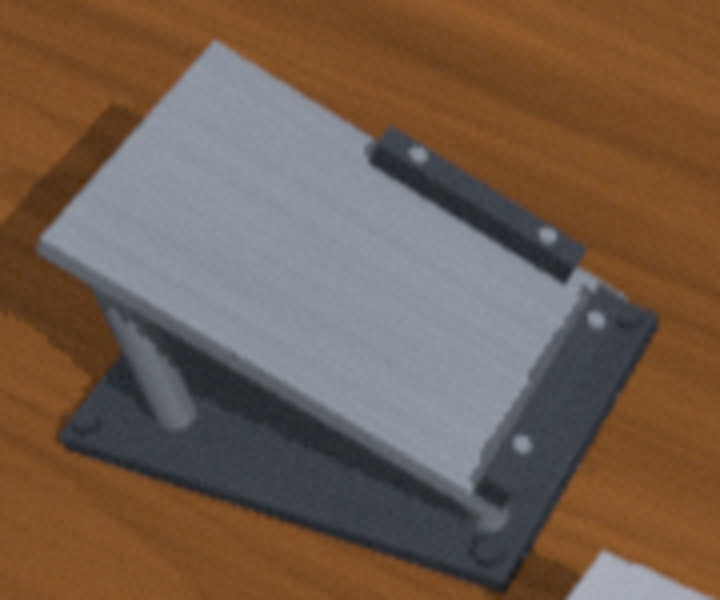

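Four T-bars are in the scene image: silver (273,265), silver (368,243), blue (380,163) and orange (442,236). The small silver one (368,243), at (264,270) in top, is meant: it isn't blue or orange and is the smaller of the rest. The crops confirm it is a bare T, rib up. Its corner spacing should match 80x44 mm, which the fit below checks.

```bash
cat > h.py <<'E'
import numpy as np
from scipy.spatial.transform import Rotation as R
from scipy.optimize import least_squares
from bench import r
CAL={n:r.calibration(n) for n in("scene","top")}
def proj(n,P,d=np.zeros(6)):
    c=CAL[n];Rc=R.from_rotvec(d[3:])*R.from_quat(c["orientation"])
    q=Rc.inv().apply(np.atleast_2d(P)-c["xyz"]-d[:3])
    return np.c_[c["cx"]+c["fx"]*q[:,0]/-q[:,2], c["cy"]+c["fy"]*(-q[:,1])/-q[:,2]]
RPF={0:R.from_euler('y',-27,degrees=True)*R.from_euler('x',8,degrees=True),
     1:R.from_euler('x',8,degrees=True)*R.from_euler('y',-27,degrees=True)}
PF=np.array([-88,-58,34])/1e3
def p2f(P,m=0): return RPF[m].apply(np.atleast_2d(P)/1e3)+PF
def body(p,P): return R.from_euler('z',p[2]).apply(np.atleast_2d(P))+[p[0],p[1],0]
E
cat > fit.py <<'E'
from h import *
ft=lambda L:np.array(L)/4+[380,175]; fs=lambda L:np.array(L)/4+[95,95]
bt=lambda L:np.array(L)/7+[230,230]; bs=lambda L:np.array(L)/7+[330,205]
B_t=(np.array([[40,10,38],[40,-10,38],[-40,-10,38],[-40,10,38],[40,22,16],[40,-22,16],[-40,22,16]])/1e3, bt([[240,105],[322,130],[215,445],[135,422],[205,105],[372,160],[97,415]]))
B_s=(np.array([[40,10,38],[40,-10,38],[-40,-10,38],[-40,10,38],[-40,22,16],[-40,22,0],[40,22,0],[40,-22,16]])/1e3, bs([[183,345],[122,290],[357,93],[417,143],[445,220],[443,250],[213,453],[85,325]]))
def run(m):
    F_t=(np.r_[np.array([[-110,80,12],[-110,-80,12],[110,-80,12]])/1e3,p2f([[194,124,0],[194,-14,0],[112,0,14]],m)],ft([[50,143],[105,500],[605,440],[577,42],[650,392],[428,397]]))
    F_s=(np.r_[np.array([[110,80,12],[-110,-80,12],[-110,80,12]])/1e3,p2f([[194,-14,0],[194,124,0]],m)],fs([[62,438],[655,318],[505,578],[215,40],[40,240]]))
    def res(v):
        b,f,ds,dt=v[:3],v[3:6],v[6:12],v[12:18]
        o=[(proj("top",body(b,B_t[0]),dt)-B_t[1]),(proj("scene",body(b,B_s[0]),ds)-B_s[1]),
           (proj("top",body(f,F_t[0]),dt)-F_t[1]),(proj("scene",body(f,F_s[0]),ds)-F_s[1])]
        return o,np.r_[np.concatenate(o).ravel()/.5,ds[:3]/.002,ds[3:]/.002,dt[:3]/.002,dt[3:]/.002]
    v0=np.r_[.3,.2,0,.3,-.15,-1.5,np.zeros(12)]
    s=least_squares(lambda v:res(v)[1],v0,x_scale=np.r_[np.ones(6)*.1,np.ones(12)*.002])
    print(m,s.cost,np.round(s.x,4))
    for o in res(s.x)[0]:print(np.round(o,1).tolist())
    return s.x
run(0);v=run(1)
np.save("v.npy",run(0))
E
python3 fit.py
```

```text
0 41.535513840524146 [ 4.8670e-01  1.8920e-01 -2.9880e-01  5.3170e-01 -1.5420e-01 -1.4409e+00
 -2.0000e-04 -1.0000e-03  1.6000e-03 -2.2000e-03  6.0000e-04  6.0000e-04
  2.0000e-04  1.0000e-03  7.0000e-04 -8.0000e-04 -2.0000e-04  0.0000e+00]
[[0.3, -0.0], [-0.2, -0.1], [0.1, -0.0], [0.2, -0.3], [-0.5, 0.3], [-0.1, -0.0], [0.1, 0.0]]
[[0.6, -0.2], [0.3, 0.2], [-0.5, -0.0], [-0.1, -0.2], [-0.0, 0.3], [-0.8, 1.1], [0.4, 0.7], [-0.1, -2.0]]
[[0.0, -0.5], [0.3, 0.6], [1.5, -0.1], [-0.2, 0.4], [-0.0, 0.1], [-1.4, -0.4]]
[[-1.0, -0.1], [0.9, -1.7], [-0.6, 1.1], [0.2, 0.6], [0.5, 0.1]]
1 216.92352804743018 [ 4.9020e-01  1.8940e-01 -2.9960e-01  5.3950e-01 -1.5290e-01 -1.4091e+00
  2.0000e-03  3.0000e-04  4.7000e-03 -2.5000e-03 -2.3000e-03  1.3000e-03
 -2.0000e-03 -3.0000e-04  3.6000e-03  4.0000e-04 -5.2000e-03 -1.0000e-03]
[[0.1, 0.1], [-0.4, -0.0], [0.0, -0.1], [0.1, -0.4], [-0.6, 0.4], [-0.3, 0.1], [0.0, -0.0]]
[[0.5, -0.2], [0.2, 0.2], [-0.6, 0.0], [-0.2, -0.2], [-0.2, 0.3], [-0.9, 1.1], [0.3, 0.6], [-0.1, -2.1]]
[[-2.3, -0.7], [0.8, -0.4], [0.8, -5.2], [2.8, 2.7], [-0.1, 2.6], [-1.2, 0.4]]
[[-1.3, 3.8], [-0.1, -1.5], [1.0, 2.0], [1.6, -0.7], [-0.4, -3.1]]
0 41.535513840524146 [ 4.8670e-01  1.8920e-01 -2.9880e-01  5.3170e-01 -1.5420e-01 -1.4409e+00
 -2.0000e-04 -1.0000e-03  1.6000e-03 -2.2000e-03  6.0000e-04  6.0000e-04
  2.0000e-04  1.0000e-03  7.0000e-04 -8.0000e-04 -2.0000e-04  0.0000e+00]
[[0.3, -0.0], [-0.2, -0.1], [0.1, -0.0], [0.2, -0.3], [-0.5, 0.3], [-0.1, -0.0], [0.1, 0.0]]
[[0.6, -0.2], [0.3, 0.2], [-0.5, -0.0], [-0.1, -0.2], [-0.0, 0.3], [-0.8, 1.1], [0.4, 0.7], [-0.1, -2.0]]
[[0.0, -0.5], [0.3, 0.6], [1.5, -0.1], [-0.2, 0.4], [-0.0, 0.1], [-1.4, -0.4]]
[[-1.0, -0.1], [0.9, -1.7], [-0.6, 1.1], [0.2, 0.6], [0.5, 0.1]]
```

```bash
cat >> h.py <<'E'
def rows(target,jaw):   # target TCP world, jaw: world yaw (rad) of tool y, mod pi
    s=r.read_state();T=R.from_quat(s["eef_rot"]);M=T.as_matrix()
    d=np.asarray(target)-s["ee_pos"];sh=T.inv().apply(d)*100
    cur=np.arctan2(M[1,1],M[0,1]); a=(jaw-cur+np.pi/2)%np.pi-np.pi/2
    # tool x is down => turn about tool x by -a (world yaw +a)
    tw=np.degrees(a)*np.sign(M[2,0])/5
    print("tool x",M[:,0].round(4),"y",M[:,1].round(3),"z",M[:,2].round(3),"t",round(s["time"],2))
    print("shift cm",sh.round(2),"twist",round(tw,2),"(alt",round(tw-36*np.sign(tw),2),")")
v=np.load("v.npy")if __import__("os").path.exists("v.npy")else None
def p2w(P): return body(v[3:6],p2f(P))
E
python3 - <<'E'
from h import *
b=v[:3]
for z in(.15,.0395):rows([b[0],b[1],z],b[2]+np.pi/2)
print(p2w([[0,0,0],[145,52,0],[40,22,0],[194,124,0]]).round(4))
E
```

```text
tool x [-6.0e-04  1.2e-03 -1.0e+00] y [ 0.429 -0.904 -0.001] z [-0.904 -0.429  0.   ] t 0.1
shift cm [  9.16 -58.69 -52.09] twist 8.5 (alt -27.5 )
tool x [-6.0e-04  1.2e-03 -1.0e+00] y [ 0.429 -0.904 -0.001] z [-0.904 -0.429  0.   ] t 0.1
shift cm [ 20.21 -58.67 -52.09] twist 8.5 (alt -27.5 )
[[ 0.4628 -0.0744  0.034 ]
 [ 0.5301 -0.1926  0.1063]
 [ 0.4888 -0.1056  0.0549]
 [ 0.6059 -0.2221  0.1375]]
```

>>> drive_tool([
  [0,-4,-3.5,0.5],
  [0,-8,-7,1],
  [0,-12,-10.5,2],
  [0,-15,-13.5,2.5],
  [0,-18,-16.5,3],
  [0,-21,-19.5,3.5],
  [0,-24,-22.5,4],
  [0,-27,-25.5,4.5],
  [0,-30,-28.5,5],
  [0,-33,-31.5,5.5],
  [0,-36,-34,6],
  [0,-39,-36.5,6.5],
  [0,-42,-39,7],
  [0,-45,-41.5,7.5],
  [0,-48,-44,8],
  [0,-51,-46.5,8.5],
  [0,-54,-49,8.5],
  [0,-57,-51,8.5],
  [0,-58.7,-52.1,8.5],
  [0,-58.7,-52.1,8.5],
], grip=0)

```text
time: 1.77
ee_pos: [0.4858, 0.1966, 0.2414]
eef_rot: [-0.699, 0.101, 0.7, 0.104]
ft_force: [-0.6, 0.1, -0.8]
width: 0.0871
```

```bash
python3 - <<'E'
from h import *
import cv2
b=v[:3]
for z in(.08,.0395):rows([b[0],b[1],z],b[2]+np.pi/2)
print(r.read_state()["joint_positions"].round(2),r.read_state()["ft_force"])
cv2.imwrite("pics/scene1.png",r.camera("scene")[:,:,::-1])
E
```

```text
tool x [-8.0e-04  4.1e-03 -1.0e+00] y [-0.286 -0.958 -0.004] z [-0.958  0.286  0.002] t 1.77
shift cm [16.14  0.74 -0.33] twist 0.1 (alt -35.9 )
tool x [-8.0e-04  4.1e-03 -1.0e+00] y [-0.286 -0.958 -0.004] z [-0.958  0.286  0.002] t 1.77
shift cm [20.19  0.76 -0.34] twist 0.1 (alt -35.9 )
[ 0.28  0.19 -0.83  1.69  0.14  1.32 -2.44] [-0.59698003  0.05755517 -0.80832834]
```

View pics/scene1.png

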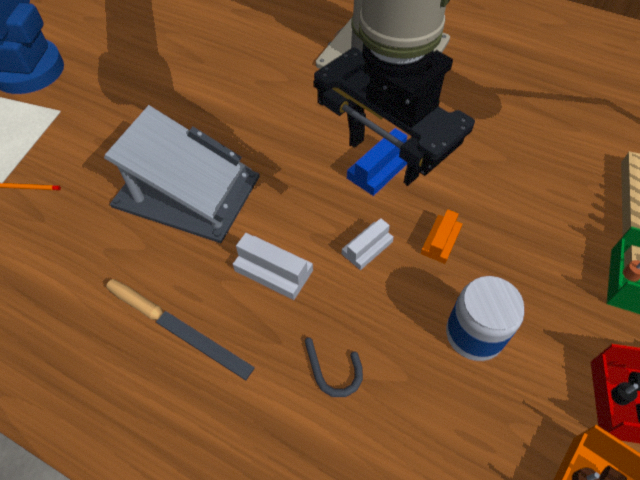

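>>> drive_tool([
  [0.5,0.1,0,-1.3],
  [1,0.2,-0.1,-2.6],
  [1.5,0.3,-0.2,-3.9],
  [2,0.4,-0.3,-5.2],
  [2.5,0.5,-0.3,-6.5],
  [3,0.6,-0.3,-7.8],
  [3.5,0.7,-0.3,-9.1],
  [4,0.7,-0.3,-10.4],
  [4.5,0.7,-0.3,-11.7],
  [5,0.7,-0.3,-13],
  [5.5,0.7,-0.3,-14.3],
  [6,0.7,-0.3,-15.6],
  [6.5,0.7,-0.3,-16.9],
  [7,0.7,-0.3,-18.2],
  [7.5,0.7,-0.3,-19.5],
  [8,0.7,-0.3,-20.8],
  [8.5,0.7,-0.3,-22.1],
  [9,0.7,-0.3,-23.4],
  [9.5,0.7,-0.3,-24.7],
  [10,0.7,-0.3,-26],
])

```text
time: 3.48
ee_pos: [0.4879, 0.1797, 0.1409]
eef_rot: [0.389, 0.59, -0.39, 0.59]
ft_force: [0.0, -0.0, 0.1]
width: 0.0871
```

>>> drive_tool([
  [0.5,0,0,-1.3],
  [1,0,0,-2.6],
  [1.5,0,0,-3.9],
  [2,0,0,-5.2],
  [2,0,0,-6.5],
  [2,0,0,-7.8],
  [2,0,0,-9.1],
  [2,0,0,-9.9],
  [2,0,0,-9.9],
  [2,0,0,-9.9],
])

```text
time: 4.32
ee_pos: [0.4878, 0.1802, 0.1211]
eef_rot: [0.109, 0.699, -0.11, 0.698]
ft_force: [0.5, -0.7, -0.1]
width: 0.0877
```

```bash
python3 - <<'E'
from h import *
b=v[:3]
for z in(.08,.0395):rows([b[0],b[1],z],b[2]+np.pi/2)
s=r.read_state();print(s["joint_positions"].round(2),s["ee_pos"],s["ft_force"])
E
```

```text
tool x [-7.e-04 -7.e-04 -1.e+00] y [ 0.306  0.952 -0.001] z [ 0.952 -0.306 -0.   ] t 4.32
shift cm [ 4.11  0.82 -0.38] twist -0.14 (alt 35.86 )
tool x [-7.e-04 -7.e-04 -1.e+00] y [ 0.306  0.952 -0.001] z [ 0.952 -0.306 -0.   ] t 4.32
shift cm [ 8.16  0.82 -0.38] twist -0.14 (alt 35.86 )
[ 0.6   0.53 -1.27  1.83  0.54  1.19  0.41] [0.48783989 0.18023412 0.12113575] [ 0.47447847 -0.6866085  -0.08378672]
```

>>> drive_tool([
  [1.5,0.4,-0.2,-0.1],
  [3,0.8,-0.4,-0.1],
  [4,0.8,-0.4,-0.1],
  [4,0.8,-0.4,-0.1],
  [4,0.8,-0.4,-0.1],
])

```text
time: 4.73
ee_pos: [0.4863, 0.1897, 0.0814]
eef_rot: [0.105, 0.699, -0.106, 0.699]
ft_force: [-0.4, 0.4, 0.9]
width: 0.0871
```

```bash
python3 - <<'E'
from h import *
import cv2
b=v[:3]
rows([b[0],b[1],.0395],b[2]+np.pi/2)
s=r.read_state();print(s["ee_pos"],s["ft_force"])
for n,(x,y) in dict(scene=(290,130),top=(190,200)).items():
    im=r.camera(n)[y:y+150,x:x+150,::-1]
    cv2.imwrite(f"pics/{n}2.png",cv2.resize(im,None,fx=3.5,fy=3.5,interpolation=cv2.INTER_CUBIC))
E
```

```text
tool x [-8.e-04 -6.e-04 -1.e+00] y [ 0.296  0.955 -0.001] z [ 0.955 -0.296 -0.001] t 4.73
shift cm [ 4.19 -0.04  0.06] twist -0.01 (alt 35.99 )
[0.48629466 0.18974103 0.0813985 ] [-0.39624608  0.41562985  0.86351303]
```

View pics/scene2.png

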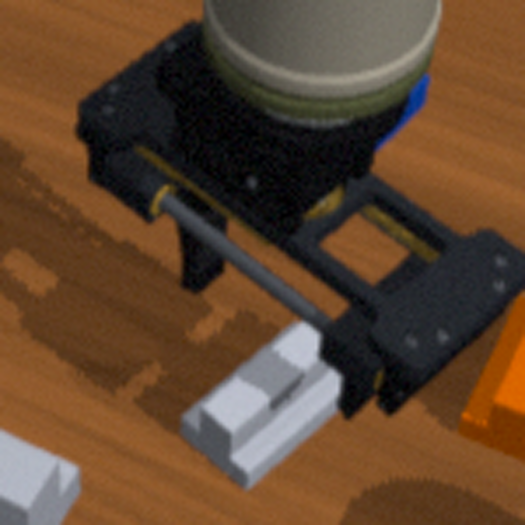

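View pics/top2.png

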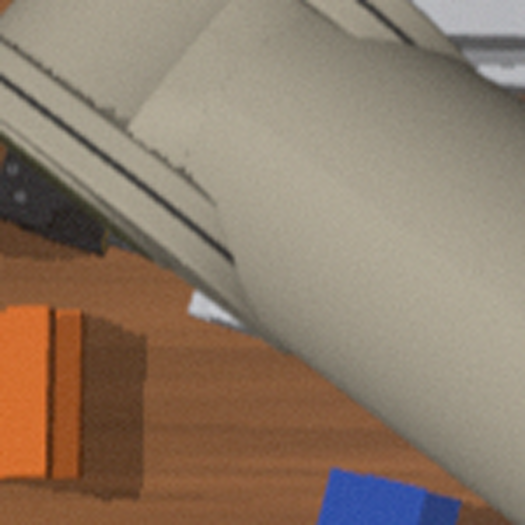

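The fingers straddle the rib of the small silver bar (scene crop 205,240 / 355,370). The orange bar is clear of them. Descending and gripping.

>>> drive_tool([
  [1,0,0,0],
  [2,0,0,0],
  [3,0,0,0],
  [3.7,0,0,0],
  [4.2,0,0,0],
  [4.2,0,0,0],
  [4.2,0,0,0],
])

```text
time: 5.42
ee_pos: [0.4863, 0.1903, 0.0393]
eef_rot: [0.105, 0.699, -0.105, 0.699]
ft_force: [-0.4, 0.4, 0.3]
width: 0.087
```

>>> drive_tool([
  [0,0,0,0],
  [0,0,0,0],
  [0,0,0,0],
  [0,0,0,0],
  [0,0,0,0],
  [0,0,0,0],
  [0,0,0,0],
  [0,0,0,0],
], grip=255, force=10)

```text
time: 6.08
ee_pos: [0.4865, 0.1901, 0.0395]
eef_rot: [0.105, 0.699, -0.105, 0.699]
ft_force: [0.1, 0.8, -0.1]
width: 0.0411
```

>>> drive_tool([
  [0,0,0,0],
  [0,0,0,0],
  [0,0,0,0],
  [0,0,0,0],
  [0,0,0,0],
  [0,0,0,0],
  [0,0,0,0],
])

```text
time: 6.67
ee_pos: [0.4865, 0.1902, 0.0396]
eef_rot: [0.105, 0.699, -0.105, 0.699]
ft_force: [-0.0, 0.9, 0.0]
width: 0.0199
```

>>> drive_tool([
  [-0.2,0,0,0],
  [-0.6,0,0,0],
  [-1.2,0,0,0],
  [-2,0,0,0],
  [-3,0,0,0],
  [-4,0,0,0],
  [-4,0,0,0],
  [-4,0,0,0],
])

```text
time: 7.33
ee_pos: [0.487, 0.1902, 0.0803]
eef_rot: [0.106, 0.699, -0.105, 0.7]
ft_force: [-0.6, -0.6, -2.7]
width: 0.0201
```

```bash
python3 - <<'E'
from h import *
import cv2
s=r.read_state();print(s["ee_pos"],s["ft_force"],s["width"])
im=r.camera("scene")[130:280,290:440,::-1]
cv2.imwrite(f"pics/scene3.png",cv2.resize(im,None,fx=3.5,fy=3.5,interpolation=cv2.INTER_CUBIC))
E
```

```text
[0.48698542 0.19015357 0.0803181 ] [-0.60685789 -0.60879546 -2.70514243] 0.02011056235819205
```

View pics/scene3.png

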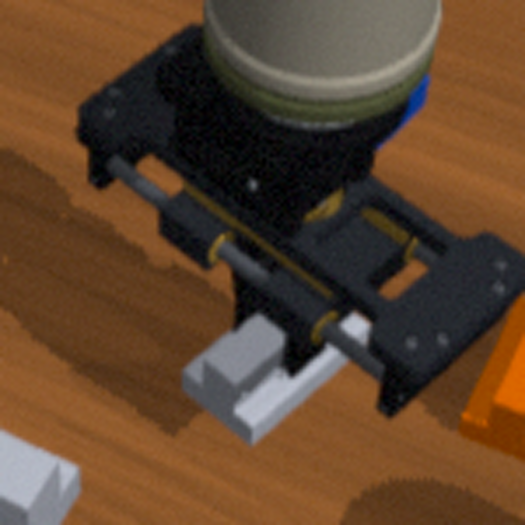

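```bash
python3 - <<'E'
from h import *
p=p2w([[140,55,29]])[0]+[0,0,.0105]
print(p)
for dz in(.08,.03,0):rows(p+[0,0,dz],v[5]+np.pi/2)
print(r.read_state()["joint_positions"].round(2))
E
```

```text
[ 0.52678319 -0.17519761  0.14046662]
tool x [ 6.e-04 -3.e-04 -1.e+00] y [ 0.295  0.956 -0.   ] z [ 0.956 -0.295  0.001] t 7.38
shift cm [-14.06 -33.71  14.61] twist 13.08 (alt -22.92 )
tool x [ 6.e-04 -3.e-04 -1.e+00] y [ 0.295  0.956 -0.   ] z [ 0.956 -0.295  0.001] t 7.38
shift cm [ -9.06 -33.71  14.61] twist 13.08 (alt -22.92 )
tool x [ 6.e-04 -3.e-04 -1.e+00] y [ 0.295  0.956 -0.   ] z [ 0.956 -0.295  0.001] t 7.38
shift cm [ -6.06 -33.71  14.61] twist 13.08 (alt -22.92 )
[ 0.53  0.58 -1.21  1.86  0.6   1.13  0.36]
```

>>> drive_tool([
  [-1,0,0,0],
  [-2.5,0,0,0],
  [-4.5,-0.5,0.2,0],
  [-6.5,-1.5,0.6,0.5],
  [-8.5,-3,1.3,1.2],
  [-10.5,-5,2.2,2],
  [-12.5,-7,3,2.8],
  [-13.5,-9,3.9,3.6],
  [-14,-11,4.8,4.4],
  [-14,-13,5.6,5.2],
  [-14,-15,6.5,6],
  [-14,-17,7.4,6.8],
  [-14,-19,8.2,7.6],
  [-14,-21,9.1,8.4],
  [-14,-23,10,9.2],
  [-14,-25,10.8,10],
  [-14,-27,11.7,10.8],
  [-14,-29,12.6,11.5],
  [-14,-31,13.4,12.2],
  [-14,-32.5,14.1,12.8],
])

```text
time: 9.05
ee_pos: [0.5253, -0.164, 0.2202]
eef_rot: [0.461, 0.536, -0.461, 0.536]
ft_force: [0.4, 0.4, -2.7]
width: 0.0197
```

>>> drive_tool([
  [0,0,0,0],
  [0,0,0,0],
  [0,0,0,0],
  [0,0,0,0],
])

```text
time: 9.38
ee_pos: [0.5256, -0.1607, 0.2199]
eef_rot: [0.459, 0.538, -0.459, 0.538]
ft_force: [0.1, -0.2, -2.8]
width: 0.02
```

```bash
python3 - <<'E'
from h import *
import cv2
p=p2w([[140,55,29]])[0]+[0,0,.0105]
for dz in(.03,0):rows(p+[0,0,dz],v[5]+np.pi/2)
s=r.read_state();print(s["joint_positions"].round(2),s["ee_pos"],s["ft_force"],s["width"])
im=r.camera("scene")[20:260,60:320,::-1]
cv2.imwrite(f"pics/scene4.png",cv2.resize(im,None,fx=2.5,fy=2.5,interpolation=cv2.INTER_CUBIC))
E
```

```text
tool x [ 3.e-04  2.e-04 -1.e+00] y [0.988 0.156 0.   ] z [ 0.156 -0.988 -0.   ] t 9.38
shift cm [ 4.95 -0.11  1.45] twist 0.31 (alt -35.69 )
tool x [ 3.e-04  2.e-04 -1.e+00] y [0.988 0.156 0.   ] z [ 0.156 -0.988 -0.   ] t 9.38
shift cm [ 7.95 -0.11  1.45] twist 0.31 (alt -35.69 )
[ 1.12  0.37 -1.1   1.65  0.33  1.33  0.12] [ 0.52556942 -0.16074683  0.2199439 ] [ 0.12065199 -0.21119833 -2.81485997] 0.019959365587888366
```

View pics/scene4.png

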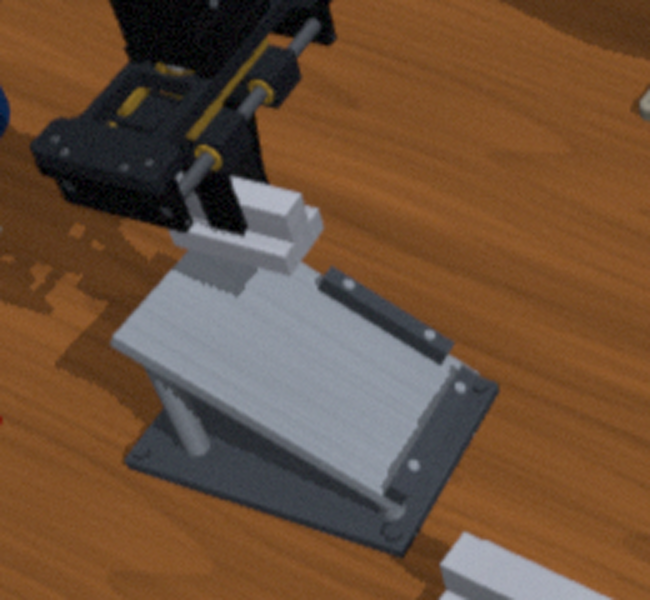

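>>> drive_tool([
  [1,0,0.4,0.1],
  [2,0,0.8,0.2],
  [3,-0.1,1.2,0.3],
  [4,-0.1,1.4,0.3],
  [4.6,-0.1,1.4,0.3],
  [4.9,-0.1,1.4,0.3],
  [4.9,-0.1,1.4,0.3],
  [4.9,-0.1,1.4,0.3],
])

```text
time: 10.1
ee_pos: [0.5268, -0.1756, 0.1707]
eef_rot: [0.467, 0.531, -0.467, 0.531]
ft_force: [-0.0, 0.3, -3.3]
width: 0.0199
```

>>> drive_tool([
  [0.1,0,0,0],
  [0.2,0,0,0],
  [0.3,0,0,0],
  [0.4,0,0,0],
  [0.5,0,0,0],
  [0.5,0,0,0],
], grip=255, force=7)

```text
time: 10.6
ee_pos: [0.5266, -0.176, 0.1654]
eef_rot: [0.467, 0.531, -0.467, 0.531]
ft_force: [-0.7, 1.0, -3.4]
width: 0.02
```

```bash
python3 - <<'E'
from h import *
import cv2
p=p2w([[140,55,29]])[0]+[0,0,.0105]
rows(p,v[5]+np.pi/2)
s=r.read_state();print(s["ee_pos"],s["ft_force"],s["width"])
im=r.camera("scene")[20:260,60:320,::-1]
cv2.imwrite(f"pics/scene5.png",cv2.resize(im,None,fx=2.5,fy=2.5,interpolation=cv2.INTER_CUBIC))
E
```

```text
tool x [-2.e-04 -0.e+00 -1.e+00] y [ 0.992  0.128 -0.   ] z [ 0.128 -0.992  0.   ] t 10.6
shift cm [ 2.49  0.03 -0.07] twist -0.01 (alt 35.99 )
[ 0.52656651 -0.17597693  0.16537179] [-0.67040894  0.99456766 -3.37953287] 0.019985802542462672
```

View pics/scene5.png

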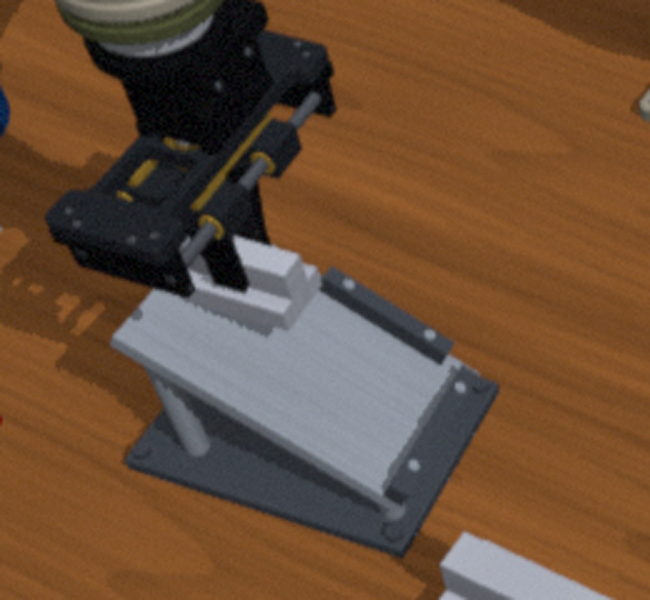

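Just about touching at the uphill end. I'll lower in small steps and watch the force.

>>> drive_tool([
  [0.1,0,0,0],
  [0.2,0,0,0],
  [0.3,0,0,0],
  [0.3,0,0,0],
])

```text
time: 10.98
ee_pos: [0.5265, -0.176, 0.1623]
eef_rot: [0.467, 0.531, -0.467, 0.531]
ft_force: [0.4, 0.4, -3.1]
width: 0.0198
```

>>> drive_tool([
  [0.1,0,0,0],
  [0.2,0,0,0],
  [0.3,0,0,0],
  [0.3,0,0,0],
])

```text
time: 11.32
ee_pos: [0.5266, -0.1756, 0.1595]
eef_rot: [0.467, 0.531, -0.467, 0.531]
ft_force: [-2.1, 2.2, -0.7]
width: 0.0202
```

>>> drive_tool([
  [0.1,0,0,0],
  [0.2,0,0,0],
  [0.2,0,0,0],
])

```text
time: 11.57
ee_pos: [0.5266, -0.175, 0.1574]
eef_rot: [0.467, 0.532, -0.466, 0.531]
ft_force: [-2.8, 3.9, -0.5]
width: 0.0197
```

>>> drive_tool([
  [0.1,0,0,0],
  [0.2,0,0,0],
  [0.3,0,0,0],
  [0.3,0,0,0],
])

```text
time: 11.9
ee_pos: [0.5267, -0.1749, 0.1545]
eef_rot: [0.467, 0.532, -0.466, 0.531]
ft_force: [-2.5, 4.2, 0.4]
width: 0.0202
```

```bash
python3 - <<'E'
from h import *
import cv2
s=r.read_state();print(s["ee_pos"],s["ft_force"],s["width"])
im=r.camera("scene")[80:200,90:220,::-1]
cv2.imwrite(f"pics/scene6.png",cv2.resize(im,None,fx=5,fy=5,interpolation=cv2.INTER_CUBIC))
E
```

```text
[ 0.52674276 -0.17494157  0.15448652] [-2.50639364  4.16818966  0.36188985] 0.020185941913518184
```

View pics/scene6.png

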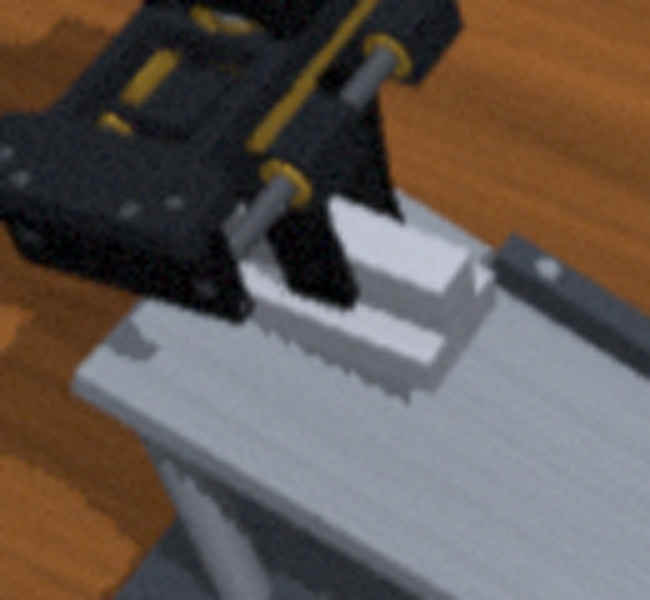

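>>> drive_tool([
  [0.1,0,0,0],
  [0.2,0,0,0],
  [0.3,0,0,0],
  [0.4,0,0,0],
  [0.4,0,0,0],
], grip=255, force=5)

```text
time: 12.37
ee_pos: [0.5266, -0.1762, 0.1503]
eef_rot: [0.467, 0.531, -0.467, 0.531]
ft_force: [-0.3, 1.3, -1.0]
width: 0.0198
```

>>> drive_tool([
  [0.1,0,0,0],
  [0.2,0,0,0],
  [0.3,0,0,0],
  [0.3,0,0,0],
])

```text
time: 12.7
ee_pos: [0.5266, -0.1761, 0.1473]
eef_rot: [0.467, 0.531, -0.467, 0.531]
ft_force: [-1.6, 1.8, -1.5]
width: 0.0197
```

>>> drive_tool([
  [0.1,0,0,0],
  [0.2,0,0,0],
  [0.3,0,0,0],
  [0.3,0,0,0],
])

```text
time: 13.03
ee_pos: [0.5266, -0.1759, 0.1443]
eef_rot: [0.467, 0.531, -0.467, 0.531]
ft_force: [-0.2, 1.5, -1.9]
width: 0.0198
```

```bash
python3 - <<'E'
from h import *
import cv2
s=r.read_state();print(s["ee_pos"],s["ft_force"],s["width"])
im=r.camera("scene")[80:200,90:220,::-1]
cv2.imwrite(f"pics/scene7.png",cv2.resize(im,None,fx=5,fy=5,interpolation=cv2.INTER_CUBIC))
E
```

```text
[ 0.52658944 -0.17593422  0.14432984] [-0.20936451  1.46182116 -1.90840275] 0.019753607935282146
```

View pics/scene7.png

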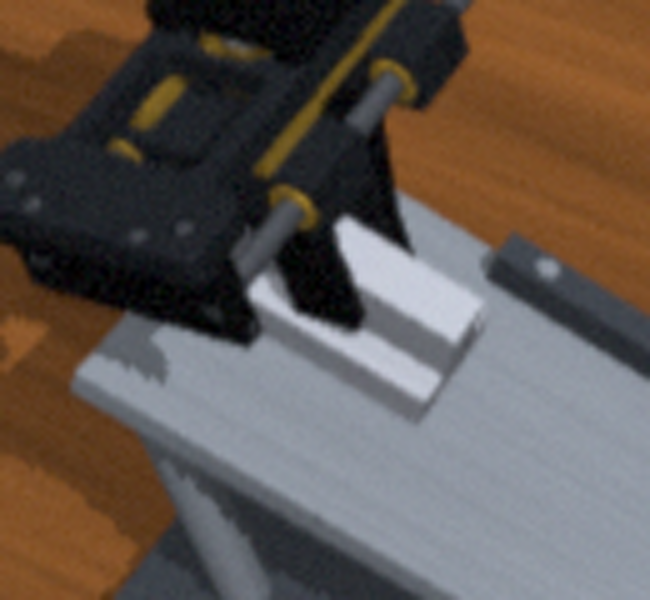

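>>> drive_tool([
  [0.1,0,0,0],
  [0.2,0,0,0],
  [0.2,0,0,0],
])

```text
time: 13.33
ee_pos: [0.5264, -0.1762, 0.1431]
eef_rot: [0.467, 0.531, -0.467, 0.531]
ft_force: [-7.3, 2.1, 9.2]
width: 0.0205
```

>>> drive_tool([
  [0.1,0,0,0],
  [0.1,0,0,0],
])

```text
time: 13.5
ee_pos: [0.5264, -0.1762, 0.1427]
eef_rot: [0.466, 0.531, -0.467, 0.531]
ft_force: [-10.2, 3.7, 14.8]
width: 0.0208
```

>>> drive_tool([
  [-0.15,0,0,0],
  [-0.2,0,0,0],
  [-0.2,0,0,0],
])

```text
time: 13.75
ee_pos: [0.5268, -0.1761, 0.1437]
eef_rot: [0.467, 0.531, -0.467, 0.531]
ft_force: [-1.6, 1.8, 3.1]
width: 0.0198
```

```bash
python3 - <<'E'
from h import *
import cv2
s=r.read_state();print(s["ee_pos"],s["ft_force"],s["width"])
im=r.camera("scene")[80:200,90:220,::-1]
cv2.imwrite(f"pics/scene8.png",cv2.resize(im,None,fx=5,fy=5,interpolation=cv2.INTER_CUBIC))
E
```

```text
[ 0.52682606 -0.17608848  0.1437244 ] [-1.6088677   1.84819825  3.14889976] 0.01982225813843917
```

View pics/scene8.png

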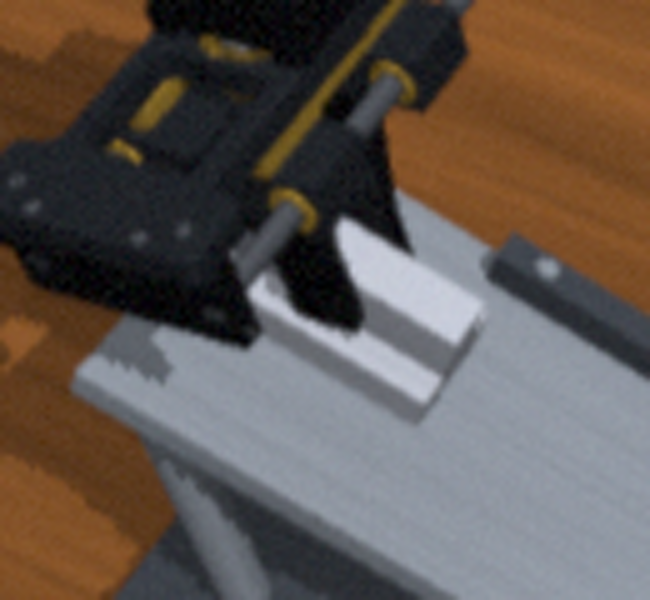

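>>> drive_tool([
  [-0.1,0,0,0],
  [-0.1,0,0,0],
])

```text
time: 13.97
ee_pos: [0.5266, -0.1764, 0.1444]
eef_rot: [0.467, 0.531, -0.467, 0.531]
ft_force: [-0.4, -0.0, -3.2]
width: 0.02
```

>>> drive_tool([
  [0,0,0,0],
  [0,0,0,0],
  [0,0,0,0],
  [0,0,0,0],
  [0,0,0,0],
  [0,0,0,0],
  [0,0,0,0],
  [0,0,0,0],
  [0,0,0,0],
  [0,0,0,0],
  [0,0,0,0],
  [0,0,0,0],
], grip=0)

```text
time: 14.97
ee_pos: [0.5266, -0.176, 0.1445]
eef_rot: [0.467, 0.531, -0.467, 0.531]
ft_force: [0.1, 0.4, -0.5]
width: 0.0852
```

```bash
python3 - <<'E'
from h import *
import cv2
s=r.read_state();print(s["ee_pos"],s["ft_force"],s["width"])
im=r.camera("scene")[80:250,90:280,::-1]
cv2.imwrite(f"pics/scene9.png",cv2.resize(im,None,fx=3.5,fy=3.5,interpolation=cv2.INTER_CUBIC))
E
```

```text
[ 0.52664766 -0.17597388  0.14453619] [ 0.1488098   0.38286928 -0.5363745 ] 0.08516433052413051
```

View pics/scene9.png

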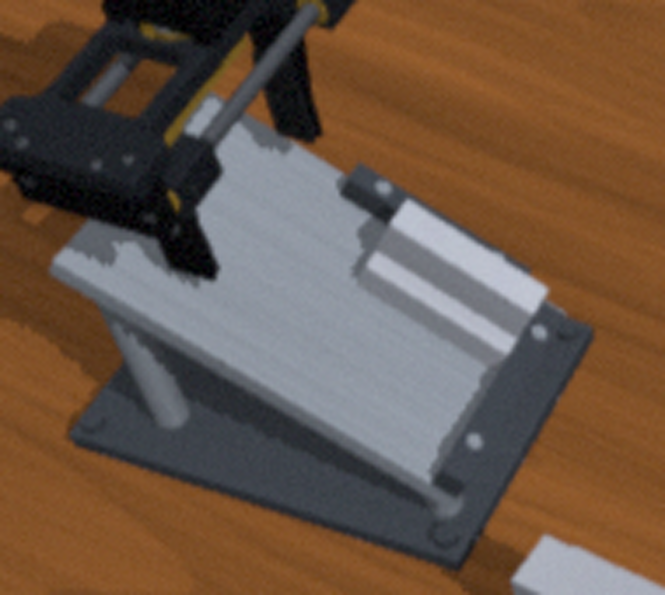

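```bash
cat >> h.py <<'E'
PJ=v[5]+np.radians(3.6) if v is not None else 0 # jaw yaw such that tool z is along plate y
def pt(x,y,clear=.014): return p2w([[x,y,0]])[0]+[0,0,clear+.019]
E
python3 - <<'E'
from h import *
rows(pt(38,68)+[0,0,.06],PJ);rows(pt(38,68),PJ)
n=R.from_euler('z',v[5]).apply(RPF[0].apply([0,1,0]));print(n, r.read_state()["joint_positions"].round(2))
E
```

```text
tool x [ 0.e+00 -1.e-04 -1.e+00] y [0.992 0.128 0.   ] z [ 0.128 -0.992  0.   ] t 15.02
shift cm [-0.81  1.7  -7.95] twist 17.27 (alt -18.73 )
tool x [ 0.e+00 -1.e-04 -1.e+00] y [0.992 0.128 0.   ] z [ 0.128 -0.992  0.   ] t 15.02
shift cm [ 5.19  1.7  -7.95] twist 17.27 (alt -18.73 )
[0.97374558 0.19089924 0.12400414] [ 1.08  0.45 -1.04  1.73  0.41  1.2   0.07]
```

>>> drive_tool([
  [-1.5,0,0,0],
  [-3,0,0,0],
  [-4,0,-0.5,1],
  [-4,0,-1,2.2],
  [-4,0,-1.5,3.4],
  [-4,0.3,-2,4.6],
  [-4,0.5,-2.5,5.8],
  [-4,0.7,-3,7],
  [-4,0.9,-3.5,8.2],
  [-4,1.1,-4,9.4],
  [-4,1.3,-4.5,10.6],
  [-4,1.5,-5,11.8],
  [-4,1.7,-5.6,13],
  [-4,1.7,-6.2,14.2],
  [-3,1.7,-6.8,15.4],
  [-2,1.7,-7.4,16.6],
  [-1,1.7,-8,17.3],
  [-0.8,1.7,-8,17.3],
  [-0.8,1.7,-8,17.3],
  [-0.8,1.7,-8,17.3],
], grip=255, force=40)

```text
time: 16.68
ee_pos: [0.5335, -0.0948, 0.1529]
eef_rot: [0.704, 0.068, -0.704, 0.068]
ft_force: [0.1, -0.0, 0.7]
width: 0.0006
```

```bash
python3 - <<'E'
from h import *
import cv2
rows(pt(38,68)+[0,0,.02],PJ);rows(pt(38,68),PJ)
s=r.read_state();print(s["ee_pos"],s["ft_force"],s["width"],s["joint_positions"].round(2))
for n,(x,y,w,h) in dict(scene=(90,80,190,170),top=(380,170,180,140)).items():
    im=r.camera(n)[y:y+h,x:x+w,::-1]
    cv2.imwrite(f"pics/{n}10.png",cv2.resize(im,None,fx=3.5,fy=3.5,interpolation=cv2.INTER_CUBIC))
E
```

```text
tool x [ 3.e-04 -2.e-04 -1.e+00] y [ 0.191 -0.982  0.   ] z [-0.982 -0.191 -0.   ] t 16.68
shift cm [4.02 0.02 0.01] twist -0.01 (alt 35.99 )
tool x [ 3.e-04 -2.e-04 -1.e+00] y [ 0.191 -0.982  0.   ] z [-0.982 -0.191 -0.   ] t 16.68
shift cm [6.02 0.02 0.02] twist -0.01 (alt 35.99 )
[ 0.53346187 -0.09478742  0.15292226] [ 0.05765859 -0.0395759   0.71519611] 0.0005627248544378937 [ 0.8   0.33 -0.83  1.76  0.26  1.17 -1.48]
```

View pics/scene10.png

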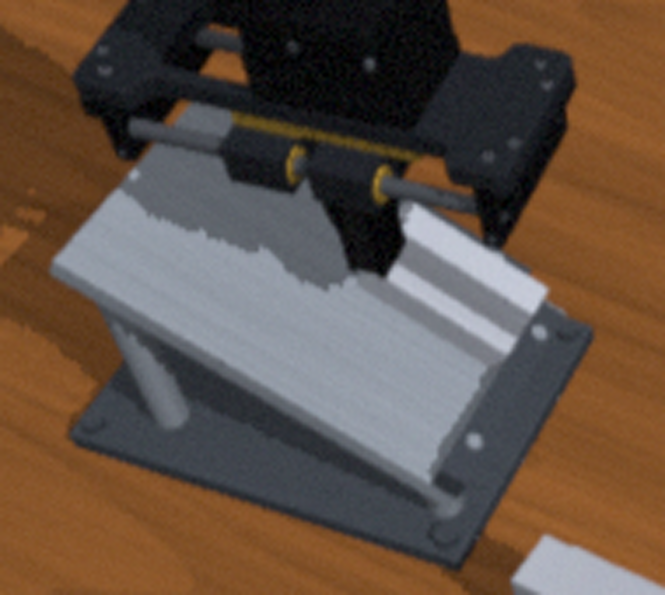

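View pics/top10.png

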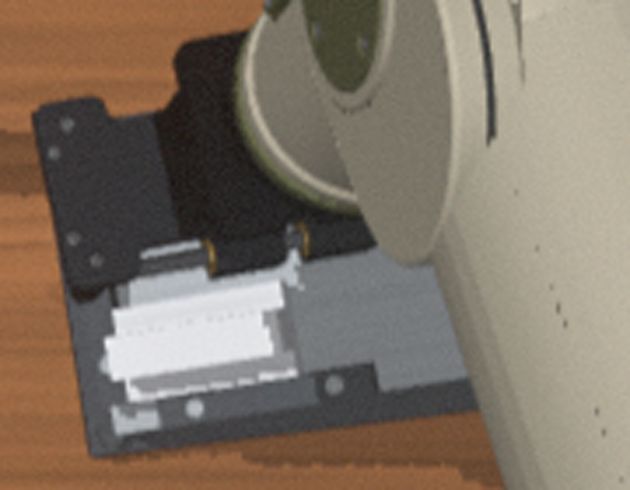

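```bash
python3 - <<'E'
from h import *
import cv2
ds=v[6:12];dt=v[12:18]
for y in(22,27,32):
    C=[[40,y-22+44,16],[0,0,0]]
    P=p2w([[0,y+22,16],[80,y+22,16],[0,y+10,38],[80,y+10,38],[0,y-10,38]])
    print(y,((proj("scene",P,ds)-[90,80])*3.5).round(0).tolist(),((proj("top",P,dt)-[380,170])*3.5).round(0).tolist())
E
```

```text
22 [[510.0, 355.0], [366.0, 268.0], [535.0, 315.0], [390.0, 226.0], [550.0, 289.0]] [[112.0, 313.0], [279.0, 281.0], [104.0, 341.0], [275.0, 309.0], [113.0, 383.0]]
27 [[506.0, 362.0], [362.0, 274.0], [531.0, 321.0], [386.0, 232.0], [546.0, 295.0]] [[110.0, 303.0], [277.0, 271.0], [102.0, 330.0], [273.0, 298.0], [111.0, 372.0]]
32 [[502.0, 369.0], [357.0, 281.0], [527.0, 328.0], [381.0, 238.0], [543.0, 302.0]] [[108.0, 292.0], [275.0, 260.0], [100.0, 319.0], [270.0, 287.0], [108.0, 362.0]]
```

The blank rests at or very near home: rib corner (548,290) against a predicted (550,289), and in top (113,313) against (112,313). Descending beside it for the push.

>>> drive_tool([
  [1,0,0,0],
  [2,0,0,0],
  [3,0,0,0],
  [4,0,0,0],
  [4.5,0,0,0],
  [5,0,0,0],
  [5,0,0,0],
  [5,0,0,0],
])

```text
time: 17.45
ee_pos: [0.5333, -0.0943, 0.1024]
eef_rot: [-0.704, -0.067, 0.704, -0.067]
ft_force: [-0.1, 0.4, 0.1]
width: 0.0004
```

>>> drive_tool([
  [0.2,0,0,0],
  [0.4,0,0,0],
  [0.6,0,0,0],
  [0.8,0,0,0],
  [1,0,0,0],
  [1,0,0,0],
  [1,0,0,0],
  [1,0,0,0],
])

```text
time: 18.12
ee_pos: [0.5333, -0.0944, 0.0926]
eef_rot: [0.704, 0.067, -0.704, 0.067]
ft_force: [0.1, -0.5, 0.3]
width: 0.0005
```

```bash
python3 - <<'E'
from h import *
import cv2
rows(pt(38,54),PJ)
s=r.read_state();print(s["ee_pos"],s["ft_force"])
F=np.array([0,0,0.])
n,(x,y,w,h) ="scene",(140,110,120,100)
im=r.camera(n)[y:y+h,x:x+w,::-1]
cv2.imwrite(f"pics/{n}11.png",cv2.resize(im,None,fx=6,fy=6,interpolation=cv2.INTER_CUBIC))
E
```

```text
tool x [ 1.e-04 -1.e-04 -1.e+00] y [ 0.189 -0.982  0.   ] z [-0.982 -0.189 -0.   ] t 18.12
shift cm [0.17 0.06 1.39] twist -0.03 (alt 35.97 )
[ 0.53331345 -0.09444748  0.09261307] [ 0.08015742 -0.53698567  0.34278495]
```

View pics/scene11.png

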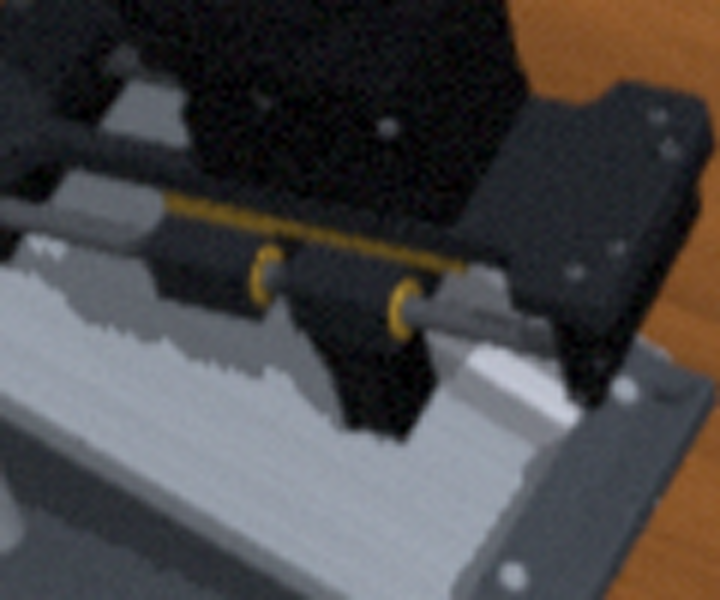

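>>> drive_tool([
  [0,0,0.2,0],
  [0,0,0.4,0],
  [0.1,0,0.6,0],
  [0.1,0,0.8,0],
  [0.1,0,1,0],
  [0.1,0,1,0],
  [0.1,0,1,0],
])

```text
time: 18.75
ee_pos: [0.5234, -0.0964, 0.0916]
eef_rot: [0.704, 0.067, -0.704, 0.067]
ft_force: [1.1, -0.0, 0.7]
width: 0.0007
```

>>> drive_tool([
  [0,0,0.1,0],
  [0,0,0.2,0],
  [0,0,0.2,0],
  [0,0,0.2,0],
])

```text
time: 19.08
ee_pos: [0.5215, -0.0967, 0.0916]
eef_rot: [0.704, 0.067, -0.704, 0.067]
ft_force: [-0.8, -0.2, 0.6]
width: 0.0005
```

>>> drive_tool([
  [0,0,0.1,0],
  [0,0,0.1,0],
  [0,0,0.1,0],
])

```text
time: 19.33
ee_pos: [0.5205, -0.0969, 0.0915]
eef_rot: [-0.704, -0.067, 0.704, -0.067]
ft_force: [0.3, 0.4, -0.1]
width: 0.0004
```

>>> drive_tool([
  [0,0,0.1,0],
  [0,0,0.1,0],
  [0,0,0.1,0],
])

```text
time: 19.58
ee_pos: [0.5197, -0.097, 0.0917]
eef_rot: [0.704, 0.067, -0.704, 0.067]
ft_force: [1.2, 0.7, -0.2]
width: 0.0004
```

>>> drive_tool([
  [0,0,0.05,0],
  [0,0,0.05,0],
])

```text
time: 19.75
ee_pos: [0.5195, -0.097, 0.0918]
eef_rot: [0.704, 0.067, -0.704, 0.067]
ft_force: [4.2, 2.0, -1.1]
width: 0.0003
```

>>> drive_tool([
  [0,0,0.05,0],
  [0,0,0.05,0],
])

```text
time: 19.92
ee_pos: [0.5192, -0.0969, 0.0919]
eef_rot: [0.704, 0.067, -0.703, 0.067]
ft_force: [4.7, 1.5, -0.4]
width: 0.0
```

>>> drive_tool([
  [0,0,0.05,0],
  [0,0,0.05,0],
])

```text
time: 20.08
ee_pos: [0.519, -0.0967, 0.092]
eef_rot: [0.705, 0.067, -0.703, 0.067]
ft_force: [5.7, 2.5, -0.3]
width: 0.0003
```

>>> drive_tool([
  [0,0,0.05,0],
  [0,0,0.05,0],
])

```text
time: 20.25
ee_pos: [0.5189, -0.0967, 0.0921]
eef_rot: [0.705, 0.067, -0.703, 0.067]
ft_force: [6.9, 2.6, -1.4]
width: 0.0007
```

>>> drive_tool([
  [0,0,-0.03,0],
  [0,0,-0.03,0],
  [0,0,-0.03,0],
  [0,0,-0.03,0],
])

```text
time: 20.58
ee_pos: [0.519, -0.0967, 0.092]
eef_rot: [0.705, 0.067, -0.703, 0.067]
ft_force: [5.5, 1.8, -1.1]
width: 0.0005
```

>>> drive_tool([
  [0,0,0,0],
  [0,0,0,0],
  [0,0,0,0],
  [0,0,0,0],
])

```text
time: 20.92
ee_pos: [0.5189, -0.0967, 0.092]
eef_rot: [0.705, 0.067, -0.703, 0.067]
ft_force: [5.6, 3.3, -0.8]
width: 0.0003
```

```bash
python3 - <<'E'
from h import *
import cv2
s=r.read_state();print(s["ee_pos"],s["ft_force"])
for n,(x,y,w,h) in dict(scene=(140,110,120,100),top=(380,200,140,110)).items():
    im=r.camera(n)[y:y+h,x:x+w,::-1]
    cv2.imwrite(f"pics/{n}12.png",cv2.resize(im,None,fx=5,fy=5,interpolation=cv2.INTER_CUBIC))
E
```

```text
[ 0.51894431 -0.09669456  0.09203186] [ 5.6439575   3.27351312 -0.76504583]
```

View pics/scene12.png

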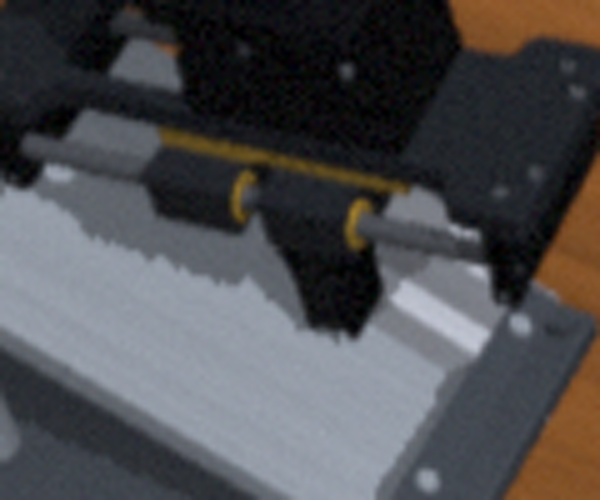

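View pics/top12.png

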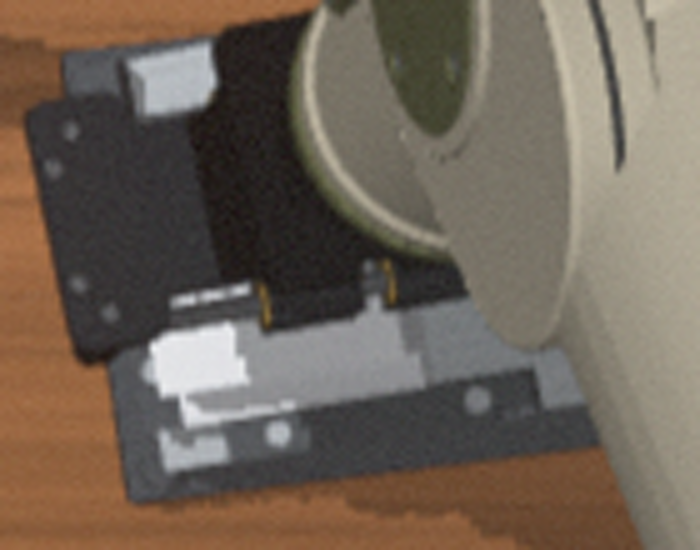

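>>> drive_tool([
  [0,0,-0.1,0],
  [0,0,-0.2,0],
  [-0.1,0,-0.5,0],
  [-0.2,0,-1,0],
  [-0.5,0,-1.5,0],
  [-1.5,0,-2,0],
  [-3,0,-2,0],
  [-5,0,-2,0],
  [-7,0,-2,0],
  [-10,0,-3,0],
  [-12,0,-6,0],
  [-12,0,-9,0],
  [-12,0,-12,0],
  [-12,2,-15,0],
  [-12,5,-17,0],
  [-12,8,-17,0],
  [-12,11,-17,0],
  [-12,14,-17,0],
  [-12,16,-17,0],
  [-12,16,-17,0],
])

```text
time: 22.68
ee_pos: [0.7147, -0.229, 0.2113]
eef_rot: [-0.704, -0.064, 0.704, -0.065]
ft_force: [0.1, 0.3, -0.3]
width: 0.0004
```

```bash
python3 - <<'E'
from h import *
import cv2
s=r.read_state();print(s["time"],s["ee_pos"],s["ft_force"])
for n,(x,y,w,h) in dict(scene=(160,110,110,100),top=(380,200,130,105)).items():
    f=r.camera(n)[:,:,::-1];cv2.imwrite(f"pics/{n}13f.png",f)
    cv2.imwrite(f"pics/{n}13.png",cv2.resize(f[y:y+h,x:x+w],None,fx=6,fy=6,interpolation=cv2.INTER_CUBIC))
P=p2w([[0,44,16],[80,44,16],[0,32,38],[80,32,38],[0,12,38],[80,12,38]])
print(((proj("scene",P,v[6:12])-[160,110])*6).round(0).tolist(),((proj("top",P,v[12:18])-[380,200])*6).round(0).tolist())
E
```

```text
22.6833 [ 0.71474663 -0.229026    0.21128552] [ 0.05411594  0.29456145 -0.25921497]
[[454.0, 429.0], [208.0, 279.0], [497.0, 360.0], [249.0, 207.0], [523.0, 315.0], [280.0, 163.0]] [[192.0, 357.0], [479.0, 302.0], [179.0, 404.0], [471.0, 350.0], [193.0, 477.0], [487.0, 425.0]]
```

View pics/scene13.png

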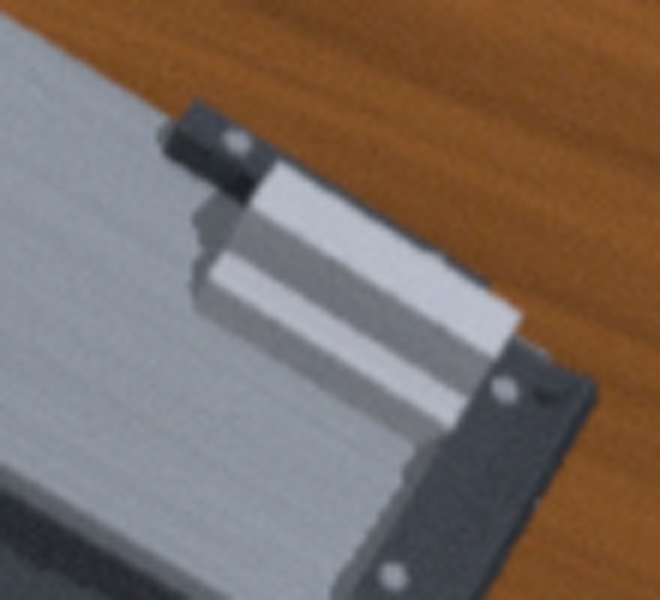

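View pics/top13.png

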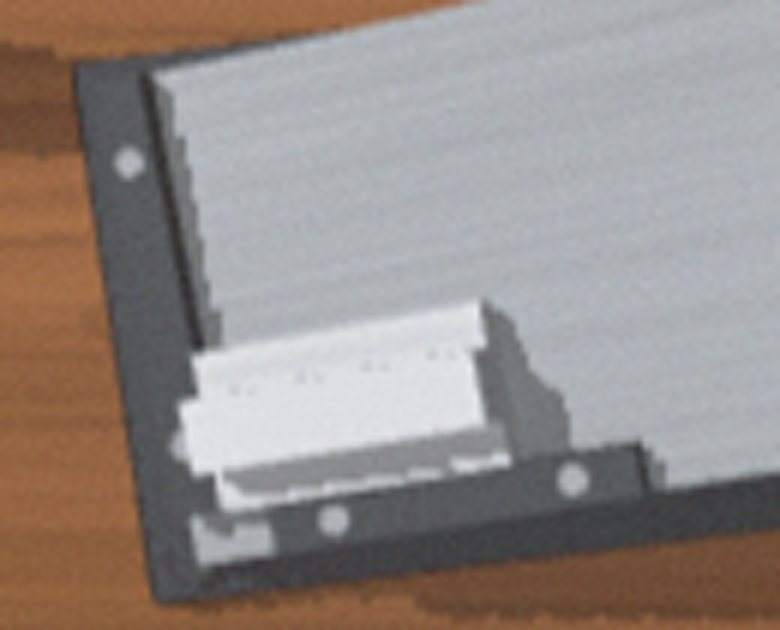

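View pics/scene13f.png

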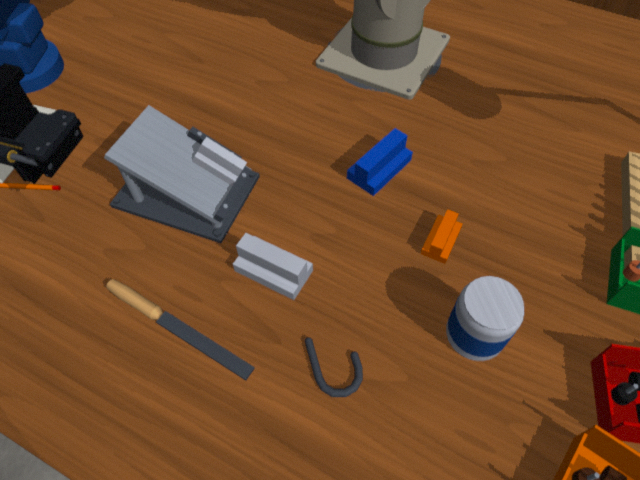

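The blank sits at the predicted home. Base corner is (455,430) against (454,429) and rib corner (520,315) against (523,315), with top agreeing to about 1 px. The bystanders have not moved.

```bash
python3 -c "
from bench import r
print(r.close_job())"
```

```text
the job is handed in; nothing more can be done
None
```

The blank is home against both stops and the job is handed in at about 22.7 s. I gripped the small bare T-bar by its rib and lowered it rib up near the top of the plate, where it turned flat to the slope. I then let it go, and it slid by itself to the end stop.

With shut fingers I pressed it sideways against the side stop at about 5.5–7 N for roughly 1 s (7.4 N at most in the readings), then backed away clear.

**Last checks:**
- **Position:** in both cameras the blank's corners lie within about 1 px (about 1.5 mm) of the computed home pose, and it looks flat. That is as fine as I could measure.
- **Bystanders:** the file, the bent bar and the tin look unmoved in the pictures.
- **Wrist force:** it read about zero after the fingers backed away.

**One lapse:** while setting the blank down, the last 2–3 mm of lowering briefly pressed the plate through the blank with about 15 N upward (about 18 N in all). I backed off before opening the fingers.

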